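# Part the nested screw cups and put each in its size row

## Task

A slim screw cup has been left standing inside a wide one in the middle of the repair bench. Lift the slim cup out while the wide one stays where it is, then stand each cup on the floor of its own plywood row, the one whose screwed-down sample cup is the same size. Keep both cups upright all the way.

Things in the scene. Friction and masses are not known exactly. Their poses are not given: they have to be found in the camera images.
- slim_cup: loose plain round aluminium cup, straight-sided, open-topped, 34 mm outer diameter, 95 mm tall, 3 mm wall, 5 mm floor, about 70 g. It starts standing inside the wide cup on its floor, up to about 6 mm off centre, its top 45 mm above the wide cup's rim. Origin: centre of its underside, z up along its axis
- wide_cup: loose plain round aluminium cup, straight-sided, open at the top, 58 mm outer diameter, 55 mm tall, 3 mm wall, 5 mm floor, about 120 g, standing on the bench. Origin: centre of its underside, z up along its axis
- slim_row: slim cups' row, the narrower fixed plywood lane left or right of the cups, 68 mm over all, 56 mm inside, 220 mm long (x), walls 6 mm thick, 18 mm high, floor 6 mm thick. Origin: centre of underside; x along the lane to its far end, y across, z up. A same-size sample cup is screwed down at x = +68 mm (top 101 mm above the bench); the rest is free, its middle at x = -35 mm
- wide_row: wide cups' row, the broader fixed plywood lane left or right of the cups, 92 mm over all, 80 mm inside, 220 mm long (x), walls 6 mm thick, 18 mm high, floor 6 mm thick. Origin: centre of underside; x along the lane to its far end, y across, z up. A same-size sample cup is screwed down at x = +68 mm (top 61 mm above the bench); the rest is free, its middle at x = -35 mm
There are look-alikes about, which are no part of the job. Leave any orange look-alike of the slim_cup alone.

How it is judged:
By the outcome, as a careful person would: the job done as asked, in the order asked, and still so for the second after the job is handed in, with the robot touching nothing.
It also fails if it takes over 56 s, if anything falls off the work surface, if the arm or the gripper's body presses on something with over 40 N, if the wrist force passes 120 N, or if a joint passes its speed limit or range.

## Robot

A 6-joint arm with a two-finger parallel gripper is mounted at the origin on the work surface. World frame = base frame: x ahead of the robot, y to its left, z up, the work surface at z = 0. Lengths are in m, angles in rad, forces in N, time in s.
With the tool pointing down it reaches from about 0.375 to 0.75 m from the base axis. Payload 9 kg.
Tool frame: the origin (TCP) lies between the finger pads; the fingertips stand arm.tip_extent ahead of it and the grasp point (between the pads) is the TCP (arm.tip_extent is the distance from the TCP to the fingertips, in m); z points along the fingers, y is the line along which they close (so a half turn about z gives the same grasp; the last joint's range is limited). The gripper opens to 85 mm and grips with 20 to 120 N. Pads are 22 mm wide; open, the fingers measure 114 mm over their backs; the gripper's body (76 mm by 85 mm) begins 54 mm behind the grasp point. The pads swing forward as they close: fully open they stand 13 mm farther back than shut.
Start: joints at [0.989, 0.104, 0.097, 1.564, 0, 1.353], TCP at [0.214, 0.561, 0.25] pointing down, gripper open.
Joint ranges: [-2.99, 2.99], [-0.84, 1.86], [-1.1, 1.16], [-1.84, 2.11], [-1.51, 1.56], [-3.14, 3.14]. Speed limits (rad/s): [2.22, 2.22, 2.57, 3.14, 3.14, 3.14].

## Interface

Orientations are given as a rotation vector (axis times angle).
In Python, from bench import arm, vision, workorder gives the robot as it stands.
- The arm moves only by the shell command python3 -m handwheel 'ROWS' [FORCE]. ROWS is JSON, a list of rows, each a list of 7 numbers: the finger opening in m, from 0 to 0.0854, then the shift along the tool's x, y, z in m, then the turn, a rotation vector about the tool's x, y, z in degrees. A call has exactly 8 rows; each row is the pose to reach, as a shift and turn from the pose commanded when the call began, along the tool's axes at that moment; what a row does not reach only later rows make up. A row lasts 1/8 s, in which the tool goes at most 62.5 mm and 10.7 degrees, less where a joint would pass 70% of its speed; a pose out of reach is approached as far as the arm can. A call with a gripper value outside its range is refused whole. The fingers move at their own pace and stop on an object; FORCE is the grip in N (left out, the last holds). Time passes only in rows, so rows that repeat a pose let the fingers close, or fill a call up. It gives the time, the measured TCP pose, the force, the opening and the grip force at its end, in the units of the state.
- arm.observe(): the state, without advancing time (a new reading comes with each control period).
- vision.read_camera(name): name is "scene" or "top" or "wrist"; returns a dict with "color" (480x640x3 uint8, blue, green, red), "depth" (480x640 float32, m along the optical axis (not along the pixel's ray), 0 where there is no reading), "fx", "fy", "cx", "cy" (pixels), "world_to_cam" (4x4, takes a point from world to camera coordinates); the wrist camera has in their place "hand_eye" (4x4, takes a point from camera to tool coordinates, whose origin is the TCP and whose axes are the flange's). Camera axes: x right, y down, z forward; pixel columns grow to the right and rows downward; lengths in m; the calibration is good to about 2 mm. A picture is of the moment at which its call begins: read the wrist's pose just before it.
- workorder.close_job(): hands the job in; it is judged then, once.
The state is a dict: "time": time; "joint_pos": joint angles; "joint_velocities": joint speeds; "joint_efforts": joint torques, N m; "tcp_pos": TCP position; "tcp_rot": TCP orientation; "wrist_force": force on the tool from outside, world axes, zero at the start; "ft_torque": the same for the moment, N m; "opening": finger opening in m; "finger_force": force on a finger pad.
Only numpy, scipy, OpenCV 4.12 (cv2) and the standard library are available. Lean on these libraries where they do the work, as an engineer would, in place of code of your own. Each camera call takes 0.05 s, during which the arm holds its last target. There are 200 camera calls.

## Working session

There is one attempt and no reset: what is moved stays moved. The work goes in short steps, Python scripts to look and compute and a shell command to move; the robot and the scene stay as the last step left them, time stands still between calls to the robot, and variables do not carry over. Pictures are saved under pics/ and viewed, at most 10 in all, crops included, and the job is handed in when it is done.

```bash
mkdir -p pics
cat > h.py <<'E'
import numpy as np,cv2
from bench import arm,vision
from scipy.spatial.transform import Rotation as R
def tool():
    s=arm.observe();T=np.eye(4);T[:3,:3]=R.from_rotvec(s['tcp_rot']).as_matrix();T[:3,3]=s['tcp_pos'];return T
def shot(n,f=None):
    T=tool();c=vision.read_camera(n)
    c['c2w']=T@c['hand_eye'] if n=='wrist' else np.linalg.inv(c['world_to_cam'])
    if f: cv2.imwrite(f,c['color'])
    return c
def cloud(c):
    v,u=np.mgrid[:480,:640];d=c['depth']
    p=np.stack([(u-c['cx'])/c['fx']*d,(v-c['cy'])/c['fy']*d,d],-1)
    return p@c['c2w'][:3,:3].T+c['c2w'][:3,3]
E
python3 - <<'E'
from h import *
c=shot('top','pics/top.png');np.savez('/tmp/top.npz',p=cloud(c),color=c['color'])
s=arm.observe();print(s['time'],s['tcp_pos'],s['tcp_rot'],s['opening'],arm.tip_extent);print(tool().round(3));print(c['c2w'].round(3),c['fx'])
E
```

```text
0.05 [0.21331438 0.56048559 0.24952948] [-5.68177614e-01 -3.08929230e+00  1.88773672e-03] 0.08525943290846429 0.019
[[-0.935  0.356 -0.001  0.213]
 [ 0.356  0.935 -0.001  0.56 ]
 [ 0.    -0.001 -1.     0.25 ]
 [ 0.     0.     0.     1.   ]]
[[ 0.015 -0.977  0.211  0.41 ]
 [-1.    -0.013  0.009 -0.004]
 [-0.006 -0.212 -0.977  0.736]
 [ 0.     0.     0.     1.   ]] 470.28274683805364
```

View pics/top.png

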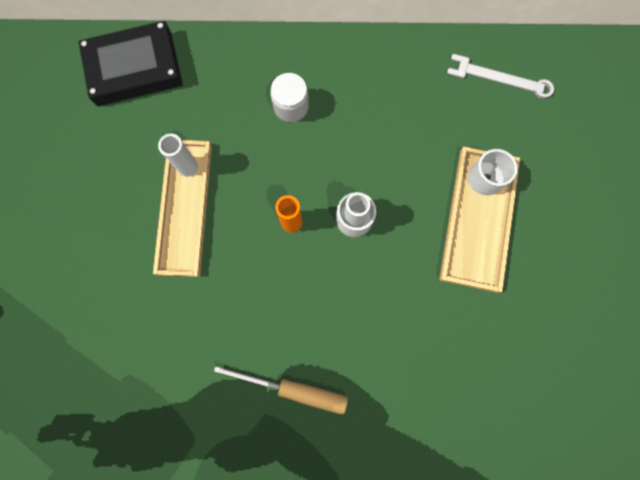

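The slim row is on the left (185,208) and the wide row on the right (481,218). The nest is at (357,212), with the orange look-alike at (289,214). I'll measure from the point cloud.

```bash
cat > m.py <<'E'
from h import *
def circ(P):
    (c,r)=cv2.minEnclosingCircle(P[:,:2].astype(np.float32)*1000);return np.round(c,1),round(r,1)
if __name__=='__main__':
    d=np.load('/tmp/top.npz');p=d['p']
    def roi(u0,u1,v0,v1,z0,z1):
        q=p[v0:v1,u0:u1].reshape(-1,3);return q[(q[:,2]>z0)&(q[:,2]<z1)]
    for n,a in dict(slim=(335,380,185,242,.09,.11),wide=(330,385,185,245,.049,.06),orange=(270,310,190,240,.085,.11),other=(265,315,65,130,.02,.2),sSample=(155,205,125,185,.094,.11),wSample=(465,520,145,200,.055,.07)).items():
        q=roi(*a);print(n,len(q),circ(q),np.percentile(q[:,2],[5,50,95]).round(4))
    for n,a in dict(slimrow=(145,220,130,285),widerow=(430,530,140,300)).items():
        q=roi(*a,.012,.024);r=cv2.minAreaRect(q[:,:2].astype(np.float32)*1000);print(n,len(q),r,np.round(cv2.boxPoints(r)))
    print('bench',p[300,400])
E
python3 m.py
```

```text
slim 222 (array([587.9, -53.4]), 17.5) [0.0916 0.0995 0.1019]
wide 307 (array([589.2, -54.6]), 29.1) [0.0499 0.055  0.0576]
orange 219 (array([583.1,  45.4]), 17.0) [0.0864 0.0947 0.0969]
other 1348 (array([783.3,  52.2]), 29.9) [0.0272 0.0599 0.0624]
sSample 232 (array([672.1, 217.3]), 17.2) [0.0944 0.1005 0.1034]
wSample 345 (array([ 658.6, -267.1]), 29.4) [0.0556 0.0606 0.0628]
slimrow 1541 ((604.231201171875, 218.7303466796875), (69.51718139648438, 220.17892456054688), 88.75149536132812) [[493. 186.]
 [714. 182.]
 [715. 251.]
 [495. 256.]]
widerow 1949 ((592.5012817382812, -253.59408569335938), (93.33541107177734, 220.6694793701172), 78.81793212890625) [[ 475. -278.]
 [ 692. -321.]
 [ 710. -229.]
 [ 493. -186.]]
bench [ 0.46208524 -0.12566004  0.00128961]
```

```bash
cat > go.py <<'E'
import sys
from h import *
T=tool();w=np.array([float(a) for a in sys.argv[1:4]])
print('tool shift mm',((T[:3,:3].T@(w-T[:3,3]))*1000).round(1))
E
python3 -m handwheel '[[0.07,-0.04,-0.031,0,0,0,0],[0.07,-0.08,-0.062,0,0,0,0],[0.07,-0.12,-0.093,0,0,0,0],[0.07,-0.165,-0.128,0,0,0,0],[0.07,-0.21,-0.163,0,0,0,0],[0.07,-0.255,-0.198,0,0,0,0],[0.07,-0.3,-0.233,0,0,0,0],[0.07,-0.345,-0.268,0,0,0,0]]' 40
python3 -m handwheel '[[0.07,-0.045,-0.035,0,0,0,0],[0.07,-0.09,-0.07,0,0,0,0],[0.07,-0.13,-0.101,0,0,0,0],[0.07,-0.17,-0.132,0,0,0,0],[0.07,-0.2,-0.155,0,0,0,0],[0.07,-0.215,-0.167,0,0,0,0],[0.07,-0.223,-0.173,0,0,0,0],[0.07,-0.223,-0.173,0,0,0,0]]'
cat > w.py <<'E'
from m import *
import sys
c=shot('wrist',sys.argv[1]);p=cloud(c).reshape(-1,3)
for z0,z1,x,y,r in eval(sys.argv[2]):
    q=p[(p[:,2]>z0)&(p[:,2]<z1)&(np.hypot(p[:,0]-x,p[:,1]-y)<r)]
    print(len(q), circ(q) if len(q) else '', np.percentile(q[:,2],[5,50,95]).round(4) if len(q) else '')
E
python3 w.py pics/w1.png '[(.09,.11,.588,-.053,.035),(.049,.06,.588,-.054,.045)]'; python3 go.py .588 -.0534 .085
```

```text
time: 1.05
tcp_pos: [0.4411, 0.1858, 0.25]
tcp_rot: [-0.568, -3.09, -0.0]
wrist_force: [0.1, -0.2, 1.5]
opening: 0.0697
finger_force: 0.0
time: 2.05
tcp_pos: [0.5873, -0.053, 0.2502]
tcp_rot: [-0.568, -3.089, -0.0]
wrist_force: [0.8, 0.7, -0.7]
opening: 0.0702
finger_force: 0.0
695 (array([585.8, -53.4]), 16.9) [0.0915 0.1003 0.1018]
787 (array([587.8, -54.9]), 28.9) [0.0502 0.0556 0.0579]
tool shift mm [ -1.1  -0.5 165.4]
```

View pics/w1.png

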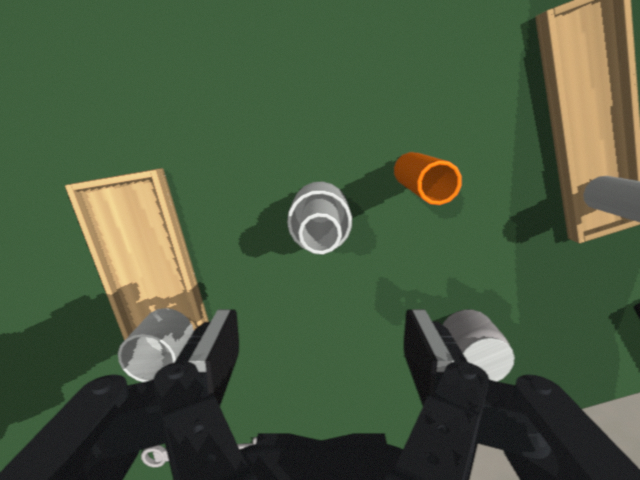

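The wrist view shows the slim rim at (320,233) inside the wide rim at (320,218), with the orange cup clear at (438,183). The measurements from both cameras agree to 2 mm, so I'll descend and grip.

```bash
python3 -m handwheel '[[0.07,0,0,0.02,0,0,0],[0.07,0,0,0.05,0,0,0],[0.07,0,0,0.08,0,0,0],[0.07,0,0,0.11,0,0,0],[0.07,0,0,0.135,0,0,0],[0.07,0,0,0.155,0,0,0],[0.07,0,0,0.164,0,0,0],[0.07,0,0,0.164,0,0,0]]' 30
python3 -m handwheel '[[0.05,0,0,0,0,0,0],[0.042,0,0,0,0,0,0],[0.038,0,0,0,0,0,0],[0.035,0,0,0,0,0,0],[0.03,0,0,0,0,0,0],[0.026,0,0,0,0,0,0],[0.026,0,0,0,0,0,0],[0.026,0,0,0,0,0,0]]' 30
```

```text
time: 3.1
tcp_pos: [0.5873, -0.0532, 0.0862]
tcp_rot: [-0.568, -3.09, -0.0]
wrist_force: [0.3, 1.3, 0.2]
opening: 0.0698
finger_force: 0.0
time: 4.1
tcp_pos: [0.5876, -0.0536, 0.0866]
tcp_rot: [0.568, 3.089, -0.0]
wrist_force: [0.0, -0.9, 4.5]
opening: 0.0326
finger_force: 30.1
```

```bash
python3 -m handwheel '[[0.026,0,0,-0.005,0,0,0],[0.026,0,0,-0.015,0,0,0],[0.026,0,0,-0.03,0,0,0],[0.026,0,0,-0.05,0,0,0],[0.026,0,0,-0.075,0,0,0],[0.026,0,0,-0.1,0,0,0],[0.026,0,0,-0.125,0,0,0],[0.026,0,0,-0.145,0,0,0]]' 30
python3 -m handwheel '[[0.026,0,0,-0.01,0,0,0],[0.026,0,0,-0.015,0,0,0],[0.026,0,0,-0.015,0,0,0],[0.026,0,0,-0.015,0,0,0],[0.026,0,0,-0.015,0,0,0],[0.026,0,0,-0.015,0,0,0],[0.026,0,0,-0.015,0,0,0],[0.026,0,0,-0.015,0,0,0]]'
python3 w.py pics/w2.png '[(.049,.06,.588,-.054,.05)]'
python3 - <<'E'
from h import *
c=shot('scene','pics/s2.png')
E
python3 go.py .569 .2195 .2475
```

```text
time: 5.1
tcp_pos: [0.5877, -0.0536, 0.234]
tcp_rot: [0.568, 3.088, -0.0]
wrist_force: [0.5, -0.4, -0.6]
opening: 0.0328
finger_force: 29.8
time: 6.1
tcp_pos: [0.5874, -0.0535, 0.2463]
tcp_rot: [0.568, 3.09, 0.0]
wrist_force: [-0.4, 0.8, 0.3]
opening: 0.0324
finger_force: 29.8
636 (array([587.9, -54.7]), 29.0) [0.0503 0.0556 0.0569]
tool shift mm [114.3 248.6  -1.2]
```

View pics/s2.png

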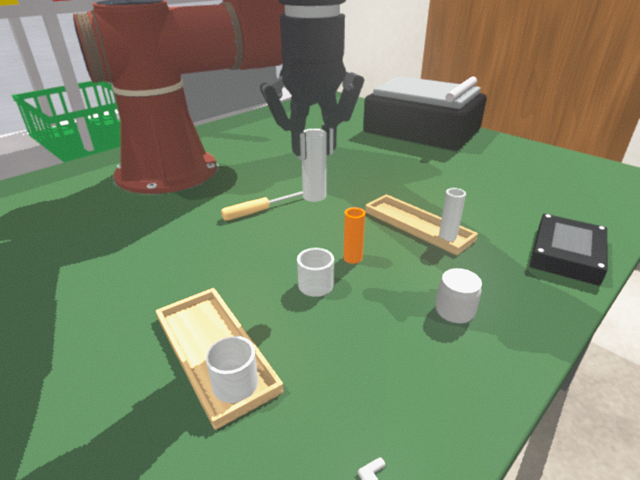

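View pics/w2.png

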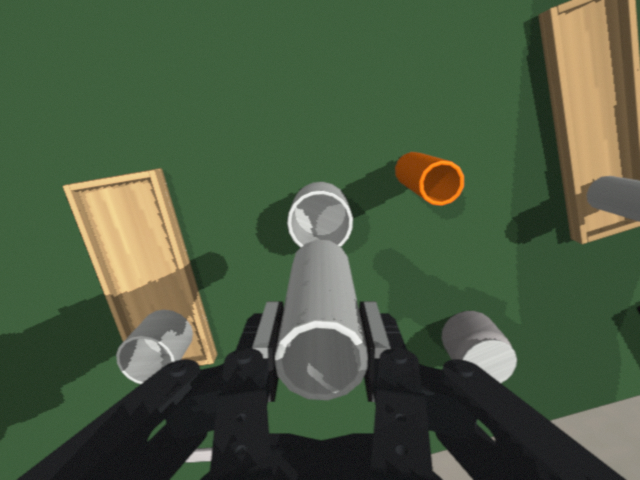

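In the scene view the slim cup hangs upright in the gripper (314,165) and the wide cup stands where it was (316,272). I'll carry it over the slim row.

```bash
python3 -m handwheel '[[0.026,0.004,0.009,0,0,0,0],[0.026,0.012,0.026,0,0,0,0],[0.026,0.024,0.052,0,0,0,0],[0.026,0.038,0.083,0,0,0,0],[0.026,0.052,0.114,0,0,0,0],[0.026,0.066,0.144,0,0,0,0],[0.026,0.08,0.174,0,0,0,0],[0.026,0.092,0.2,0,0,0,0]]'
python3 -m handwheel '[[0.026,0.01,0.022,0,0,0,0],[0.026,0.017,0.037,0,0,0,0],[0.026,0.021,0.046,0,0,0,0],[0.026,0.022,0.0485,0,0,0,0],[0.026,0.022,0.0485,0.01,0,0,0],[0.026,0.022,0.0485,0.025,0,0,0],[0.026,0.022,0.0485,0.045,0,0,0],[0.026,0.022,0.0485,0.06,0,0,0]]'
python3 -m handwheel '[[0.026,0,0,0.015,0,0,0],[0.026,0,0,0.03,0,0,0],[0.026,0,0,0.045,0,0,0],[0.026,0,0,0.055,0,0,0],[0.026,0,0,0.06,0,0,0],[0.026,0,0,0.06,0,0,0],[0.026,0,0,0.06,0,0,0],[0.026,0,0,0.06,0,0,0]]'
python3 - <<'E'
from h import *
shot('scene');c=shot('top','pics/t3.png');p=cloud(c)
cv2.imwrite('pics/t3c.png',cv2.resize(c['color'][110:310,100:300],None,fx=3,fy=3))
c=shot('scene','pics/s3.png');cv2.imwrite('pics/s3c.png',cv2.resize(c['color'][110:300,340:500],None,fx=3,fy=3))
E
python3 go.py .569 .2195 .0875
```

```text
time: 7.2
tcp_pos: [0.5718, 0.1687, 0.2465]
tcp_rot: [0.566, 3.09, 0.001]
wrist_force: [0.4, -0.7, -1.0]
opening: 0.0325
finger_force: 29.9
time: 8.2
tcp_pos: [0.5687, 0.2189, 0.184]
tcp_rot: [-0.569, -3.088, 0.001]
wrist_force: [-0.1, 0.1, -1.0]
opening: 0.0327
finger_force: 29.9
time: 9.2
tcp_pos: [0.5696, 0.2194, 0.1269]
tcp_rot: [0.568, 3.089, 0.001]
wrist_force: [0.7, 0.3, -0.8]
opening: 0.0329
finger_force: 29.9
tool shift mm [ 0.5 -0.  39.1]
```

View pics/s3c.png

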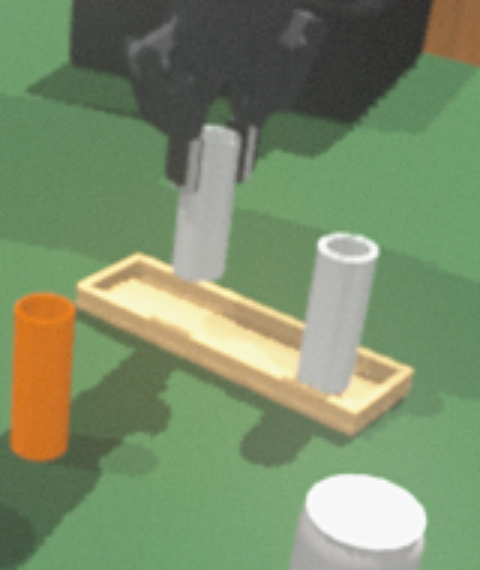

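The cup is upright over the free part of the lane, at crop (205,275). I'll lower it until the wrist force shows contact.

```bash
python3 -m handwheel '[[0.026,0,0,0.008,0,0,0],[0.026,0,0,0.018,0,0,0],[0.026,0,0,0.026,0,0,0],[0.026,0,0,0.032,0,0,0],[0.026,0,0,0.036,0,0,0],[0.026,0,0,0.038,0,0,0],[0.026,0,0,0.039,0,0,0],[0.026,0,0,0.039,0,0,0]]' 20
```

```text
time: 10.35
tcp_pos: [0.5695, 0.2194, 0.0876]
tcp_rot: [0.568, 3.089, 0.0]
wrist_force: [0.1, -0.8, -0.0]
opening: 0.0332
finger_force: 29.9
```

```bash
python3 -m handwheel '[[0.026,0,0,0.0005,0,0,0],[0.026,0,0,0.0005,0,0,0],[0.026,0,0,0.0005,0,0,0],[0.026,0,0,0.001,0,0,0],[0.026,0,0,0.001,0,0,0],[0.026,0,0,0.001,0,0,0],[0.026,0,0,0.001,0,0,0],[0.026,0,0,0.001,0,0,0]]' 20
```

```text
time: 11.35
tcp_pos: [0.5698, 0.2193, 0.0875]
tcp_rot: [0.568, 3.088, 0.0]
wrist_force: [-2.1, -2.4, 8.3]
opening: 0.0324
finger_force: 30.6
```

Contact at 8 N. I'll release and lift clear.

```bash
python3 -m handwheel '[[0.034,0,0,0,0,0,0],[0.038,0,0,0,0,0,0],[0.045,0,0,0,0,0,0],[0.055,0,0,0,0,0,0],[0.065,0,0,0,0,0,0],[0.065,0,0,0,0,0,0],[0.065,0,0,-0.005,0,0,0],[0.065,0,0,-0.02,0,0,0]]'
python3 -m handwheel '[[0.065,0,0,-0.02,0,0,0],[0.065,0,0,-0.05,0,0,0],[0.065,0,0,-0.09,0,0,0],[0.065,0,0,-0.125,0,0,0],[0.075,0,0,-0.14,0,0,0],[0.085,0,0,-0.14,0,0,0],[0.085,0,0,-0.14,0,0,0],[0.085,0,0,-0.14,0,0,0]]'
python3 w.py pics/w4.png '[(.09,.115,.569,.22,.04),(.03,.085,.569,.22,.04)]'; python3 go.py .5885 -.0547 .247
```

```text
time: 12.35
tcp_pos: [0.5688, 0.2192, 0.1064]
tcp_rot: [-0.568, -3.089, 0.001]
wrist_force: [0.6, -0.3, 0.3]
opening: 0.0653
finger_force: 0.0
time: 13.35
tcp_pos: [0.5687, 0.2192, 0.2447]
tcp_rot: [-0.568, -3.088, 0.001]
wrist_force: [-0.3, -0.2, -0.7]
opening: 0.0849
finger_force: 0.0
757 (array([568.6, 219.6]), 17.0) [0.0914 0.1013 0.1028]
999 (array([566.7, 219.9]), 16.5) [0.0339 0.0618 0.083 ]
tool shift mm [-115.9 -249.    -2. ]
```

View pics/w4.png

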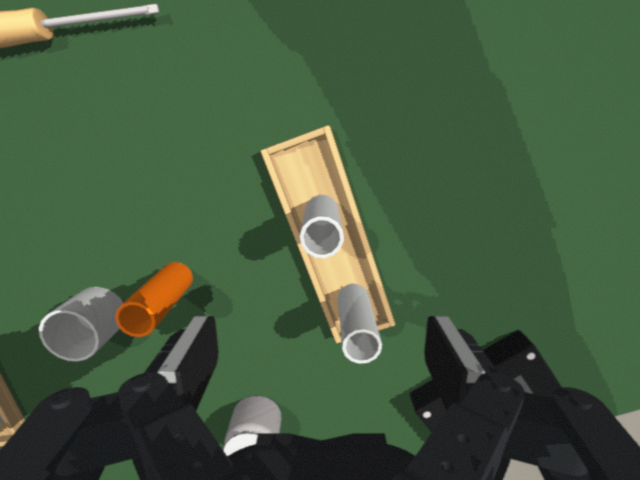

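The slim cup stands upright in its lane at pixel (322,237), with its top at 101 mm. Next is the wide cup.

```bash
python3 -m handwheel '[[0.085,-0.01,-0.022,0,0,0,0],[0.085,-0.026,-0.056,0,0,0,0],[0.085,-0.045,-0.097,0,0,0,0],[0.085,-0.064,-0.138,0,0,0,0],[0.085,-0.083,-0.179,0,0,0,0],[0.085,-0.1,-0.215,0,0,0,0],[0.085,-0.112,-0.241,0,0,0,0],[0.085,-0.116,-0.249,0,0,0,0]]'
python3 -m handwheel '[[0.085,0,0,0.01,0,0,0],[0.085,0,0,0.03,0,0,0],[0.085,0,0,0.05,0,0,0],[0.085,0,0,0.07,0,0,0],[0.085,0,0,0.085,0,0,0],[0.085,0,0,0.095,0,0,0],[0.085,0,0,0.1,0,0,0],[0.085,0,0,0.1,0,0,0]]'
python3 w.py pics/w5.png '[(.049,.06,.588,-.054,.05)]'; python3 go.py .5885 -.0547 .042
```

```text
time: 14.4
tcp_pos: [0.5888, -0.0561, 0.2455]
tcp_rot: [-0.571, -3.088, -0.0]
wrist_force: [-0.8, 0.3, -0.0]
opening: 0.0849
finger_force: 0.0
time: 15.4
tcp_pos: [0.5892, -0.0547, 0.1464]
tcp_rot: [0.568, 3.09, 0.0]
wrist_force: [0.3, 0.3, 0.7]
opening: 0.0852
finger_force: 0.0
1751 (array([588.1, -54.3]), 29.2) [0.05   0.0555 0.0567]
tool shift mm [  0.9  -0.3 104.8]
```

View pics/w5.png

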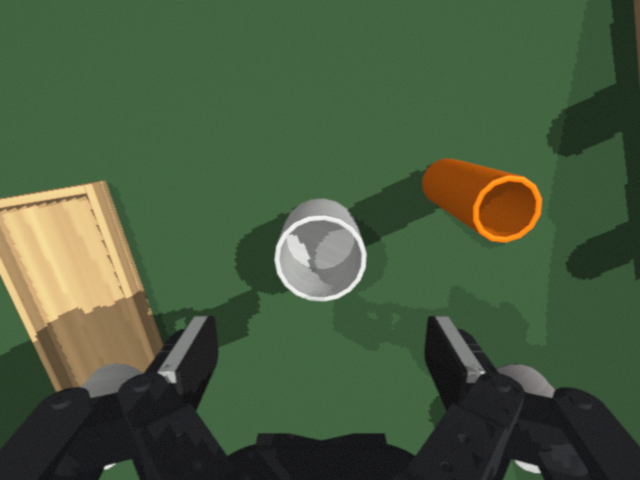

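The wide cup, with its rim at (320,258), is centred between the fingers, and the orange cup (505,210) is outside them. I'll descend and grip.

```bash
python3 -m handwheel '[[0.085,0.001,0,0.015,0,0,0],[0.085,0.001,0,0.035,0,0,0],[0.085,0.001,0,0.055,0,0,0],[0.085,0.001,0,0.075,0,0,0],[0.085,0.001,0,0.09,0,0,0],[0.085,0.001,0,0.1,0,0,0],[0.085,0.001,0,0.104,0,0,0],[0.085,0.001,0,0.104,0,0,0]]' 30
python3 -m handwheel '[[0.075,0,0,0,0,0,0],[0.068,0,0,0,0,0,0],[0.062,0,0,0,0,0,0],[0.059,0,0,0,0,0,0],[0.055,0,0,0,0,0,0],[0.05,0,0,0,0,0,0],[0.05,0,0,0,0,0,0],[0.05,0,0,0,0,0,0]]' 30
```

```text
time: 16.45
tcp_pos: [0.5883, -0.0543, 0.0425]
tcp_rot: [0.568, 3.089, 0.0]
wrist_force: [0.7, -0.1, 0.9]
opening: 0.0852
finger_force: 0.0
time: 17.45
tcp_pos: [0.5885, -0.0544, 0.0428]
tcp_rot: [0.568, 3.089, -0.0]
wrist_force: [-0.8, 0.5, 5.6]
opening: 0.0569
finger_force: 32.6
```

```bash
python3 -m handwheel '[[0.05,0,0,-0.004,0,0,0],[0.05,0,0,-0.012,0,0,0],[0.05,0,0,-0.025,0,0,0],[0.05,0,0,-0.04,0,0,0],[0.05,0,0,-0.06,0,0,0],[0.05,0,0,-0.08,0,0,0],[0.05,0,0,-0.095,0,0,0],[0.05,0,0,-0.1,0,0,0]]'
python3 go.py .558 -.2466 .1428
```

```text
time: 18.45
tcp_pos: [0.5888, -0.0545, 0.1439]
tcp_rot: [0.568, 3.088, -0.0]
wrist_force: [-0.2, 0.6, -1.1]
opening: 0.0568
finger_force: 32.2
tool shift mm [ -39.6 -190.5    1.1]
```

```bash
python3 -m handwheel '[[0.05,-0.002,-0.008,0,0,0,0],[0.05,-0.006,-0.028,0,0,0,0],[0.05,-0.012,-0.058,0,0,0,0],[0.05,-0.019,-0.09,0,0,0,0],[0.05,-0.026,-0.124,0,0,0,0],[0.05,-0.033,-0.157,0,0,0,0],[0.05,-0.038,-0.181,0,0,0,0],[0.05,-0.04,-0.19,0,0,0,0]]'
python3 -m handwheel '[[0.05,0,0,0,0,0,0],[0.05,0,0,0.005,0,0,0],[0.05,0,0,0.015,0,0,0],[0.05,0,0,0.03,0,0,0],[0.05,0,0,0.045,0,0,0],[0.05,0,0,0.055,0,0,0],[0.05,0,0,0.06,0,0,0],[0.05,0,0,0.06,0,0,0]]'
python3 - <<'E'
from h import *
c=shot('scene');cv2.imwrite('pics/s6c.png',cv2.resize(c['color'][230:430,130:330],None,fx=3,fy=3))
E
python3 go.py .558 -.2466 .0488
```

```text
time: 19.45
tcp_pos: [0.5568, -0.2482, 0.1415]
tcp_rot: [-0.572, -3.088, -0.001]
wrist_force: [-0.4, -0.7, -1.0]
opening: 0.0568
finger_force: 32.3
time: 20.45
tcp_pos: [0.5578, -0.2461, 0.082]
tcp_rot: [-0.568, -3.089, -0.0]
wrist_force: [0.4, 0.5, -1.2]
opening: 0.0571
finger_force: 32.3
tool shift mm [-0.1 -0.4 33.7]
```

View pics/s6c.png

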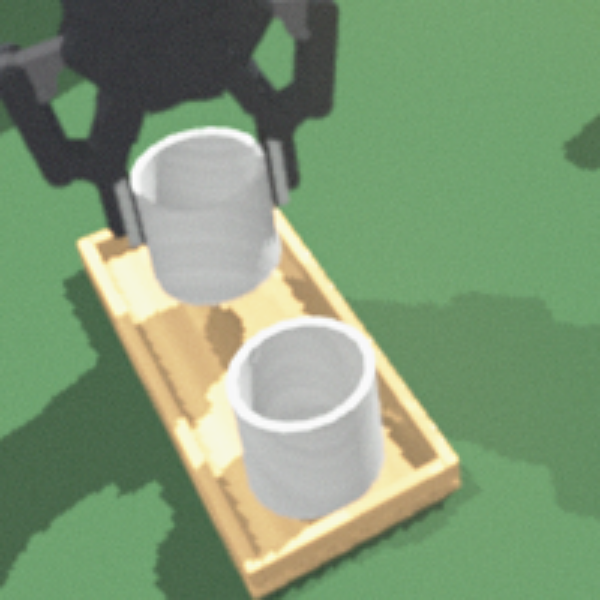

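The wide cup is level over the free part of its lane, at crop (210,290). I'll lower it.

```bash
python3 -m handwheel '[[0.05,0,0,0.006,0,0,0],[0.05,0,0,0.014,0,0,0],[0.05,0,0,0.022,0,0,0],[0.05,0,0,0.028,0,0,0],[0.05,0,0,0.031,0,0,0],[0.05,0,0,0.033,0,0,0],[0.05,0,0,0.0335,0,0,0],[0.05,0,0,0.0335,0,0,0]]'
```

```text
time: 21.5
tcp_pos: [0.5581, -0.2462, 0.049]
tcp_rot: [0.568, 3.089, -0.0]
wrist_force: [0.3, 0.2, -1.7]
opening: 0.0571
finger_force: 32.3
```

```bash
python3 -m handwheel '[[0.05,0,0,0.0005,0,0,0],[0.05,0,0,0.0005,0,0,0],[0.05,0,0,0.0005,0,0,0],[0.05,0,0,0.001,0,0,0],[0.05,0,0,0.001,0,0,0],[0.05,0,0,0.001,0,0,0],[0.05,0,0,0.001,0,0,0],[0.05,0,0,0.001,0,0,0]]'
```

```text
time: 22.5
tcp_pos: [0.5581, -0.2462, 0.0487]
tcp_rot: [0.568, 3.089, -0.0]
wrist_force: [-3.8, 1.5, 8.9]
opening: 0.0567
finger_force: 33.2
```

```bash
python3 -m handwheel '[[0.058,0,0,0,0,0,0],[0.062,0,0,0,0,0,0],[0.068,0,0,0,0,0,0],[0.075,0,0,0,0,0,0],[0.085,0,0,0,0,0,0],[0.085,0,0,0,0,0,0],[0.085,0,0,-0.005,0,0,0],[0.085,0,0,-0.02,0,0,0]]'
python3 -m handwheel '[[0.085,0,0,-0.02,0,0,0],[0.085,0,0,-0.05,0,0,0],[0.085,0,0,-0.09,0,0,0],[0.085,0,0,-0.13,0,0,0],[0.085,0,0,-0.16,0,0,0],[0.085,0,0,-0.17,0,0,0],[0.085,0,0,-0.17,0,0,0],[0.085,0,0,-0.17,0,0,0]]'
python3 w.py pics/w7.png '[(.054,.066,.558,-.246,.045)]'
python3 - <<'E'
from h import *
c=shot('scene','pics/s7.png')
E
```

```text
time: 23.5
tcp_pos: [0.5575, -0.2457, 0.0678]
tcp_rot: [-0.568, -3.089, -0.001]
wrist_force: [0.1, 0.4, 0.2]
opening: 0.0851
finger_force: 0.0
time: 24.5
tcp_pos: [0.5575, -0.2458, 0.2364]
tcp_rot: [-0.568, -3.088, -0.001]
wrist_force: [0.3, -0.1, -0.1]
opening: 0.0855
finger_force: 0.0
946 (array([ 557.8, -246.3]), 29.1) [0.0555 0.0616 0.063 ]
```

View pics/s7.png

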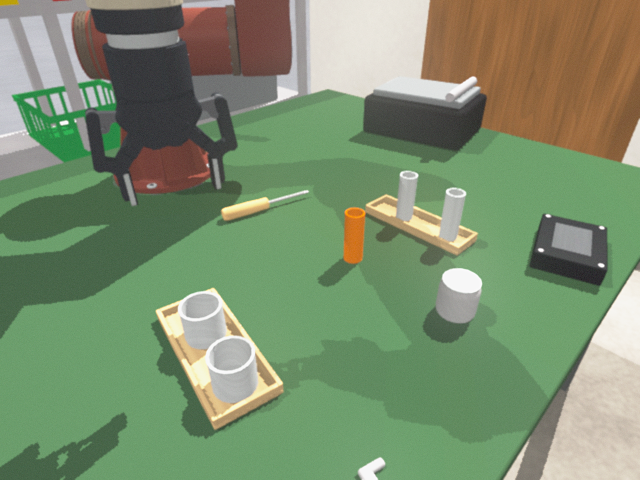

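Both cups stand upright in their own rows, the slim one at (407,197) and the wide one at (203,320). The orange cup hasn't moved and the arm is clear.

```bash
python3 -c "
from bench import workorder
print(workorder.close_job())"
```

```text
the job is handed in; nothing more can be done
None
```

The slim cup and the wide cup each stand upright on the floor of their own row, the orange look-alike is where it was, and I handed the job in at about 24.6 s of the 56 s allowed; no verdict came back.

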